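# Sort salvaged parts into their trays

## Task

Sort the five salvaged parts on the bench into the trays: the connectors (green terminal block and grey coax adapter) into the blue tray, the fuse holder and the dark blue capacitor into the yellow tray, and the finned heat sink into the red tray. Set each part down, without dropping it, flat on the tray floor beside its neighbour and the same way up as it is now (the capacitor standing). Leave the loupe and the solder spool where they are.

Things in the scene. Friction and masses are not known exactly. Their poses are not given: they have to be found in the camera images.
- terminal_block: green screw terminal block, 46 mm long along its own y, 14 mm wide along x, 15 mm high; origin: centre of its underside, z up
- bnc_adapter: small light-grey metal coax adapter lying on its side, 32 mm long along its own y, 15 mm wide and high; origin: centre of its underside, z up
- fuse_holder: black fuse holder with a glass fuse on top, 50 mm long along its own y, 22 mm wide along x, 18 mm high over the fuse; grip its 12 mm high black base; origin: centre of its underside, z up
- capacitor: dark blue electrolytic capacitor, a cylinder of 16 mm diameter standing upright, 31 mm high; origin: centre of its underside, z up along the cylinder
- heat_sink: silvery-white finned heat sink, 30 mm long along its own y, 24 mm wide along x, 18 mm high, fins up; it can be gripped across the 24 mm; origin: centre of its underside, z up
- blue_tray: shallow open blue plastic tray for connectors, fixed to the bench, 82 mm along its own x, 120 mm along its own y; walls 4 mm thick, rim 15 mm above the bench, floor 6 mm above the bench (inside 74 x 112 mm); origin: centre of its underside, z up
- yellow_tray: shallow open yellow plastic tray for fuses and capacitors, fixed to the bench, 82 mm along its own x, 120 mm along its own y; walls 4 mm thick, rim 15 mm above the bench, floor 6 mm above the bench (inside 74 x 112 mm); origin: centre of its underside, z up
- red_tray: shallow open red plastic tray for cooling parts, fixed to the bench, 82 mm along its own x, 120 mm along its own y; walls 4 mm thick, rim 15 mm above the bench, floor 6 mm above the bench (inside 74 x 112 mm); origin: centre of its underside, z up
- loupe: bystander: black ring-shaped stand loupe, 42 mm across, 13 mm high, loose; origin: centre of its underside
- solder_spool: bystander: spool of solder with yellow flanges, 62 x 54 mm, 50 mm high, loose, standing upright; origin: centre of its underside

How it is judged:
At the end, for the whole second after the job is handed in: Each part lies in its tray: centre inside the walls, underside within 4 mm of the tray floor, upright within 0.15 rad, at rest (under 20 mm/s). Connectors in blue, fuse holder and capacitor in yellow, heat sink in red; loupe and spool within 15 mm of their start (x of terminal_block in the frame of blue_tray between -0.037 and 0.037 m and y of terminal_block in the frame of blue_tray between -0.056 and 0.056 m and z of terminal_block in the frame of blue_tray between 0.002 and 0.01 m and angle between each of terminal_block, bnc_adapter, fuse_holder, capacitor, heat_sink's own z axis and vertical below 0.15 rad and linear speed of each of terminal_block, bnc_adapter, fuse_holder, capacitor, heat_sink below 0.02 m/s and x of bnc_adapter in the frame of blue_tray between -0.037 and 0.037 m and y of bnc_adapter in the frame of blue_tray between -0.056 and 0.056 m and z of bnc_adapter in the frame of blue_tray between 0.002 and 0.01 m and x of fuse_holder in the frame of yellow_tray between -0.037 and 0.037 m and y of fuse_holder in the frame of yellow_tray between -0.056 and 0.056 m and z of fuse_holder in the frame of yellow_tray between 0.002 and 0.01 m and x of capacitor in the frame of yellow_tray between -0.037 and 0.037 m and y of capacitor in the frame of yellow_tray between -0.056 and 0.056 m and z of capacitor in the frame of yellow_tray between 0.002 and 0.01 m and x of heat_sink in the frame of red_tray between -0.037 and 0.037 m and y of heat_sink in the frame of red_tray between -0.056 and 0.056 m and z of heat_sink in the frame of red_tray between 0.002 and 0.01 m and distance of each of loupe, solder_spool from where it was at the start of the episode below 0.015 m); the robot touches nothing.
It fails at once if a part is let fall from more than 60 mm above the bench ((height (world z) of terminal_block above 0.06 m and contact force between terminal_block and the arm below 0.01 N and contact force between terminal_block and the fingers below 0.01 N) or (height (world z) of bnc_adapter above 0.06 m and contact force between bnc_adapter and the arm below 0.01 N and contact force between bnc_adapter and the fingers below 0.01 N) or (height (world z) of fuse_holder above 0.06 m and contact force between fuse_holder and the arm below 0.01 N and contact force between fuse_holder and the fingers below 0.01 N) or (height (world z) of capacitor above 0.06 m and contact force between capacitor and the arm below 0.01 N and contact force between capacitor and the fingers below 0.01 N) or (height (world z) of heat_sink above 0.06 m and contact force between heat_sink and the arm below 0.01 N and contact force between heat_sink and the fingers below 0.01 N)).
It fails at once if the loupe is pushed more than 15 mm or tipped (distance of loupe from where it was at the start of the episode above 0.015 m or angle between loupe's own z axis and vertical above 0.3 rad).
It fails at once if the solder spool is pushed more than 15 mm or tipped (distance of solder_spool from where it was at the start of the episode above 0.015 m or angle between solder_spool's own z axis and vertical above 0.3 rad).
It also fails if it takes over 128 s, if anything falls off the work surface, if the arm or the gripper's body presses on something with over 40 N, if the wrist force passes 120 N, or if a joint passes its speed limit or range.

## Robot

A 7-joint arm with a two-finger parallel gripper is mounted at the origin on a cart in front of the work surface, level with it; the furniture and walls round the work are solid. World frame = base frame: x ahead of the robot, y to its left, z up, the work surface at z = 0. Lengths are in m, angles in rad, forces in N, time in s.
With the tool pointing down it reaches from about 0.425 to 0.825 m from the base axis. Payload 3.6 kg.
Tool frame: the origin (TCP) lies midway between the tips of the shut fingers; the grasp point (between the pads) lies 19 mm behind it (tcp_to_grasp is the z of the grasp point in the tool frame, in m); z points along the fingers, y is the line along which they close (so a half turn about z gives the same grasp; the last joint's range is limited). The gripper opens to 93 mm and grips with 3 to 60 N. Pads are 15 mm wide; open, the fingers measure 128 mm over their backs; the gripper's body (75 mm by 188 mm) begins 65 mm behind the grasp point.
Start: joints at [-1.28, 0.615, -0.013, 1.423, 0.008, 1.103, -0.04], TCP at [0.203, 0.617, 0.219] pointing down, gripper open.
Joint ranges: [-3.12, 3.12], [-0.3, 2.06], [-1.34, 1.32], [0.26, 2.42], [-1.36, 4.5], [0.01, 1.98], [-2.84, 2.84]. Speed limits (rad/s): [2.79, 2.79, 3.14, 3.14, 3.14, 3.14, 3.14].

## Interface

Orientations are given as [roll, pitch, yaw] about the fixed x, y, z axes, in that order (R = Rz(yaw) Ry(pitch) Rx(roll)).
In Python, from plant import read_state, read_camera, camera_info, job_done, tcp_to_grasp gives the robot as it stands.
- The arm moves only by the tool drive_tool, never from a script. Its argument "rows" is a list of rows, each a list of 7 numbers: the turn, a rotation vector about the tool's x, y, z each as a share of 180 degrees, from -1 to 1, then the shift along the tool's x, y, z each as a share of 50 cm, from -1 to 1, then the gripper command: -1 is fully open, 1 is shut, values between are in proportion. A call has exactly 5 rows; each row is the pose to reach, as a shift and turn from the pose commanded when the call began, along the tool's axes at that moment, turning the shorter way round; what a row does not reach only later rows make up. A row lasts 1/12 s, in which the tool goes at most 41.7 mm and 7.16 degrees, less where a joint would pass 70% of its speed; a pose out of reach is approached as far as the arm can. A call with a number of a shift or a turn outside -1 to 1 is refused whole. A call with a gripper value outside its range is refused whole. The fingers move at their own pace and stop on an object; "force" is the grip in N (left out, the last holds). Time passes only in rows, so rows that repeat a pose let the fingers close, or fill a call up. It gives the time, the measured TCP pose, the force, the opening and the grip force at its end, in the units of the state.
- read_state(): the state, without advancing time (a new reading comes with each control period).
- read_camera(name): name is "scene" or "top"; returns the picture (480x640x3 uint8, red, green, blue); there is no depth.
- camera_info(name): a dict with "fx", "fy", "cx", "cy" (pixels), "position" and "rotation" of the camera in the world. Camera axes: x right, y up, looking along -z (the intrinsics and any distortion apply to the point x, -y, -z); pixel columns grow to the right and rows downward; lengths in m; the calibration is good to about 2 mm. A picture is of the moment at which its call begins. camera_info takes no time and is no camera call.
- job_done(): hands the job in; it is judged then, once.
The state is a dict: "time_s": time; "joints": joint angles; "qd": joint speeds; "tau": joint torques, N m; "ee_pos": TCP position; "orientation": TCP orientation; "force": force on the tool from outside, world axes, zero at the start; "wrist_torque": the same for the moment, N m; "width": opening from 0.0 (shut) to 1.0 (fully open); "grip_force": force on a finger pad.
Only numpy, scipy, OpenCV 4.12 (cv2) and the standard library are available. Lean on these libraries where they do the work, as an engineer would, in place of code of your own. Each camera call takes 0.05 s, during which the arm holds its last target. There are 200 camera calls.

## Working session

There is one attempt and no reset: what is moved stays moved. The work goes in short steps, Python scripts to look and compute and a tool call to move; the robot and the scene stay as the last step left them, time stands still between calls to the robot, and variables do not carry over. Pictures are saved under pics/ and viewed, at most 14 in all, crops included, and the job is handed in when it is done.

Besides the shell and the picture viewer there is one more tool, called after "Request:" as a command line: name --pt "numbers of a row" for each row, then --argument value for the rest. drive_tool: Moves the arm, as the interface text tells. Shift numbers are shares of 50 cm and turn numbers shares of 180 degrees, none past 1 either way. Its arguments: {"type":"object","properties":{"rows":{"type":"array","items":{"type":"array","items":{"type":"number","minimum":-1,"maximum":1}}},"force":{"type":"number"}},"required":["rows"]}

```bash
mkdir -p pics; python3 - <<'E'
from plant import *
import cv2,json
for n in("top","scene"):
    cv2.imwrite(f"pics/{n}0.png",read_camera(n)[:,:,::-1]); print(camera_info(n))
print(read_state(),tcp_to_grasp)
E
```

```text
{'fx': 443.49381691787335, 'fy': 443.49381691787335, 'cx': 324.2780728739871, 'cy': 242.49387721371497, 'position': array([ 0.42074543, -0.19801013,  0.86976053]), 'rotation': array([ 0.09494073,  0.01940889, -1.54497759])}
{'fx': 541.9899581702747, 'fy': 541.9899581702747, 'cx': 312.4949765133031, 'cy': 239.31907359739972, 'position': array([ 0.08922434, -0.91262288,  0.47254349]), 'rotation': array([ 1.06859693, -0.00539295, -0.51644491])}
{'time_s': 0.1, 'joints': array([-1.27951432,  0.61582406, -0.01263801,  1.4246992 ,  0.00813663,
        1.10338517, -0.04043598]), 'qd': array([ 1.04285922e-03, -2.57292631e-03,  1.15340866e-03, -2.48385282e-03,
       -8.80757677e-05,  9.16997891e-05, -8.69025866e-04]), 'tau': array([ 9.88278116e-04, -4.60042512e+01,  2.09928984e-01, -1.66244388e+01,
       -6.11972599e-02,  1.69730501e-02,  9.63920706e-05]), 'ee_pos': array([0.20287032, 0.61680267, 0.21760901]), 'orientation': array([-3.13932812e+00,  4.71410585e-05,  2.82387401e+00]), 'force': array([ 1.10265638, -0.22294407,  0.34697497]), 'wrist_torque': array([-0.01757276,  0.02534254,  0.05675039]), 'grip_force': 0.0, 'width': 0.9992139807123812} -0.0188
```

View pics/top0.png

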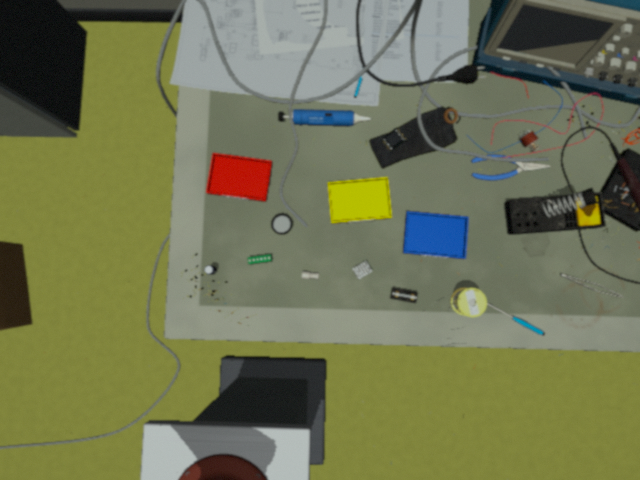

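View pics/scene0.png

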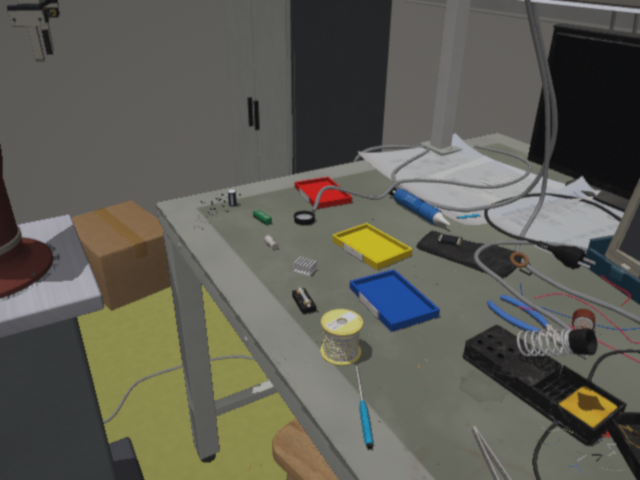

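```bash
cat >h.py <<'E'
from plant import *
import cv2,numpy as np
from scipy.spatial.transform import Rotation as R
def px2w(n,u,v,z):
    c=camera_info(n); d=R.from_euler('xyz',c['rotation']).apply([(u-c['cx'])/c['fx'],-(v-c['cy'])/c['fy'],-1])
    p=np.array(c['position']); return (p+d*(z-p[2])/d[2])[:2]
def w2px(n,w):
    c=camera_info(n); q=R.from_euler('xyz',c['rotation']).inv().apply(np.array(w)-c['position'])
    return c['cx']-c['fx']*q[0]/q[2], c['cy']+c['fy']*q[1]/q[2]
def crop(n,u0,v0,u1,v1,s,f):
    im=read_camera(n)[v0:v1,u0:u1,::-1]; cv2.imwrite(f,cv2.resize(im,None,fx=s,fy=s,interpolation=cv2.INTER_CUBIC))
E
python3 - <<'E'
from h import *
im=cv2.imread("pics/top0.png")
a=cv2.resize(im[200:320,190:350],None,fx=5,fy=5,interpolation=cv2.INTER_CUBIC)[:600]
b=cv2.resize(im[210:330,340:500],None,fx=5,fy=5,interpolation=cv2.INTER_CUBIC)
cv2.imwrite("pics/a.png",a);cv2.imwrite("pics/b.png",b)
hsv=cv2.cvtColor(im,cv2.COLOR_BGR2HSV)
for n,lo,hi,box in(("red",0,8,(200,150,280,205)),("yel",24,34,(320,170,400,230)),("blue",105,125,(395,205,475,265)),("green",60,85,(240,245,280,270))):
    u0,v0,u1,v1=box; m=cv2.inRange(hsv,(lo,130,40),(hi,255,255))[v0:v1,u0:u1]
    pts=cv2.findNonZero(m)+np.array([u0,v0]); r=cv2.minAreaRect(cv2.convexHull(pts.astype(np.int32)))
    z=.015
    c=np.array([px2w("top",*p,z) for p in cv2.boxPoints(r)])
    e=c[1]-c[0],c[2]-c[1]; print(n,r,c.mean(0).round(4),[(np.linalg.norm(k).round(4),np.degrees(np.arctan2(k[1],k[0])).round(1)) for k in e])
E
```

```text
red ((238.63436889648438, 176.5325469970703), (61.76819610595703, 41.98585891723633), 7.907162666320801) [ 0.6285 -0.007 ] [(np.float64(0.0843), np.float64(-4.9)), (np.float64(0.1233), np.float64(-96.9))]
yel ((359.2393493652344, 199.56759643554688), (42.56549835205078, 62.13279342651367), 84.92039489746094) [ 0.5876 -0.2453] [(np.float64(0.1217), np.float64(-83.6)), (np.float64(0.0841), np.float64(-174.3))]
blue ((435.6352844238281, 234.51231384277344), (62.74126434326172, 42.008583068847656), 5.19442892074585) [ 0.5225 -0.3937] [(np.float64(0.0819), np.float64(-4.6)), (np.float64(0.1208), np.float64(-94.0))]
green ((259.45635986328125, 258.6725158691406), (6.608185768127441, 21.87309455871582), 82.40535736083984) [ 0.4673 -0.0547] [(np.float64(0.0424), np.float64(-81.0)), (np.float64(0.0128), np.float64(-170.3))]
```

View pics/a.png

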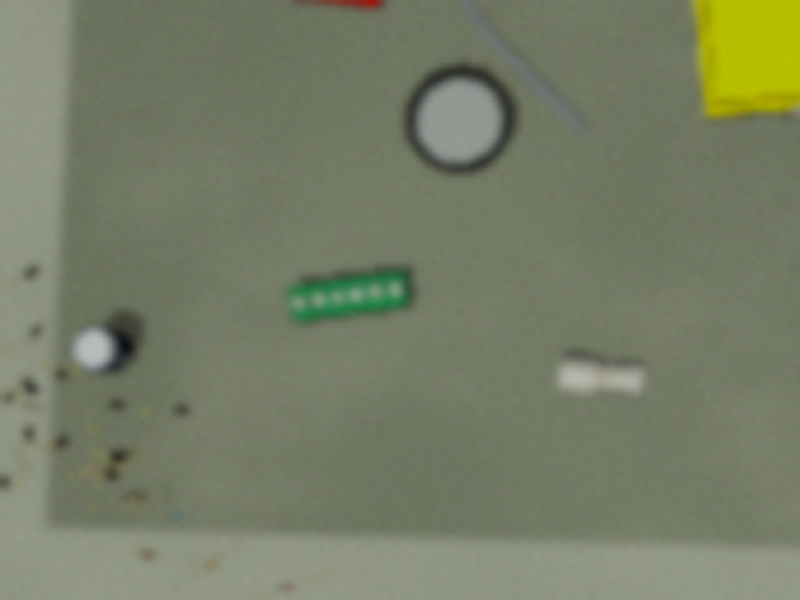

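View pics/b.png

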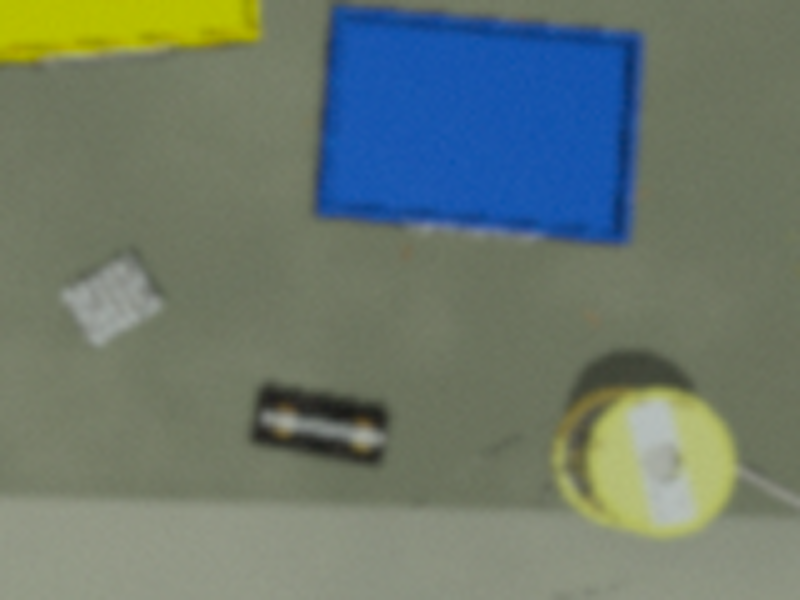

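Top view: the capacitor (crop a 96,348), green block (350,295), coax adapter (600,377) and loupe (460,118) sit at the left. Heat sink (crop b 112,299), fuse holder (322,424) and spool (650,460) sit at the right. The trays are above them.

```bash
cat >>h.py <<'E'
A=lambda x,y:(190+x/5-.4,200+y/5-.4)
B=lambda x,y:(340+x/5-.4,210+y/5-.4)
# name: crop, centre, two points along the long axis, top z
P={'term':(A,(350,295),(295,303),(408,288),.015),'bnc':(A,(600,377),(560,374),(643,380),.013),
'fuse':(B,(322,424),(259,413),(386,435),.014),'cap':(A,(96,348),None,None,.031),'sink':(B,(114,298),(81,319),(148,278),.017)}
def go(x,y,z,yawdeg,s=None):
    s=s or read_state(); r=R.from_euler('xyz',s['orientation'])
    t=R.from_euler('xyz',[np.pi,0,np.radians(yawdeg)])
    print('turn',((r.inv()*t).as_rotvec()/np.pi).round(4),'shift',(r.inv().apply(np.array([x,y,z])-s['ee_pos'])/.5).round(4),'t',round(s['time_s'],1))
E
python3 - <<'E'
from h import *
for k,(f,c,a,b,z) in P.items():
    p=px2w("top",*f(*c),z); print(k,p.round(4),end=' ')
    if a:
        d=px2w("top",*f(*b),z)-px2w("top",*f(*a),z); print(np.linalg.norm(d).round(4),np.degrees(np.arctan2(d[1],d[0])).round(1))
print()
s=read_state();print(np.degrees(s['orientation']))
go(.42,.35,.22,130)
E
```

```text
term [ 0.4674 -0.055 ] 0.0442 -81.0
bnc [ 0.4383 -0.1526] 0.0321 -92.7
fuse [ 0.4059 -0.3342] 0.0489 -98.3
cap [0.444  0.0383] sink [ 0.4518 -0.2538] 0.0302 -57.2

[-1.79870252e+02  2.70098370e-03  1.61796063e+02]
turn [-0.0007  0.0002  0.1766] shift [-0.5792 -0.3712 -0.0039] t 0.1
```

Request:
drive_tool --pt "0 0 0 -0.06 -0.038 0 0.1" --pt "0 0 0 -0.12 -0.075 0 0.1" --pt "0 0 0 -0.18 -0.112 0 0.1" --pt "0 0 0 -0.24 -0.15 0 0.1" --pt "0 0 0 -0.29 -0.186 0 0.1" --force 25

```text
time_s: 0.52
ee_pos: [0.3136, 0.4813, 0.2182]
orientation: [-3.14, 0.001, 2.822]
force: [0.3, 0.8, 0.3]
width: 0.693
grip_force: 0.0
```

Request:
drive_tool --pt "0 0 0.035 -0.06 -0.038 0 0.1" --pt "0 0 0.07 -0.12 -0.075 0 0.1" --pt "0 0 0.105 -0.18 -0.112 0 0.1" --pt "0 0 0.14 -0.24 -0.15 0 0.1" --pt "0 0 0.176 -0.29 -0.186 0 0.1"

```text
time_s: 0.93
ee_pos: [0.422, 0.3477, 0.2184]
orientation: [-3.141, 0.001, 2.264]
force: [0.4, 0.5, -0.5]
width: 0.45
grip_force: 0.0
```

```bash
python3 - <<'E'
from h import *
s=read_state();print(s['ee_pos'],s['width'],s['joints'])
go(.444,.038,.12,95)
E
```

```text
[0.42195883 0.34767176 0.21840435] 0.45030450351767043 [-0.83533175  0.45688844  0.15748545  1.72978059 -0.08337924  0.96197562
  0.04690146]
turn [-1.000e-04  3.000e-04  1.928e-01] shift [-0.5045 -0.3616  0.1974] t 0.9
```

Request:
drive_tool --pt "0 0 0 -0.05 -0.036 0.01 0.1" --pt "0 0 0 -0.1 -0.072 0.03 0.1" --pt "0 0 0 -0.15 -0.108 0.05 0.1" --pt "0 0 0 -0.2 -0.144 0.07 0.1" --pt "0 0 0 -0.25 -0.18 0.09 0.1"

```text
time_s: 1.35
ee_pos: [0.4318, 0.195, 0.1731]
orientation: [-3.141, -0.0, 2.271]
force: [0.2, -0.7, 0.6]
width: 0.452
grip_force: 0.0
```

Request:
drive_tool --pt "0 0 0.038 -0.05 -0.036 0.02 0.1" --pt "0 0 0.076 -0.1 -0.072 0.04 0.1" --pt "0 0 0.114 -0.15 -0.108 0.06 0.1" --pt "0 0 0.152 -0.2 -0.144 0.08 0.1" --pt "0 0 0.193 -0.2545 -0.1816 0.107 0.1"

```text
time_s: 1.77
ee_pos: [0.4447, 0.0399, 0.12]
orientation: [3.141, -0.0, 1.664]
force: [0.9, -0.4, 0.1]
width: 0.449
grip_force: 0.0
```

Request:
drive_tool --pt "0 0 0 0 0 0 0.1" --pt "0 0 0 0 0 0 0.1" --pt "0 0 0 0 0 0 0.1" --pt "0 0 0 0 0 0 0.1" --pt "0 0 0 0 0 0 0.1"

```text
time_s: 2.18
ee_pos: [0.4448, 0.0423, 0.1204]
orientation: [3.141, -0.001, 1.672]
force: [-0.3, 0.3, -0.2]
width: 0.45
grip_force: 0.0
```

```bash
python3 - <<'E'
from h import *
s=read_state();print(s['ee_pos'],s['width'])
go(.444,.038,.06,95); go(.444,.038,.004,95)
print(w2px("scene",(.444,.038,0)),w2px("scene",(.444,.038,.031)))
crop("scene",130,80,330,230,4,"pics/c1.png")
E
```

```text
[0.4448316  0.04234151 0.12040411] 0.4496933582607607
turn [ 0.0002 -0.0003  0.0044] shift [-0.0086 -0.0026  0.1208] t 2.2
turn [ 0.0002 -0.0003  0.0044] shift [-0.0087 -0.0027  0.2328] t 2.2
(np.float64(232.33682215724122), np.float64(205.57640790512554)) (np.float64(231.32283909264223), np.float64(191.60672082743494))
```

View pics/c1.png

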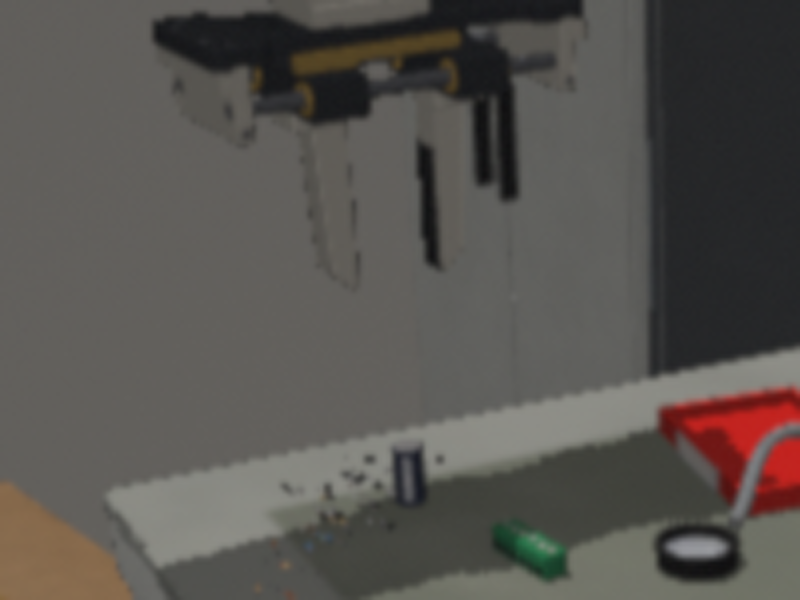

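Cap base appears at scene pixel (232,205), matching the top-view estimate. The linear-rail fingers hang above it. Descending.

Request:
drive_tool --pt "0 0 0.004 -0.0087 -0.0027 0.06 0.1" --pt "0 0 0.004 -0.0087 -0.0027 0.12 0.1" --pt "0 0 0.004 -0.0087 -0.0027 0.17 0.1" --pt "0 0 0.004 -0.0087 -0.0027 0.21 0.1" --pt "0 0 0.004 -0.0087 -0.0027 0.2325 0.1"

```text
time_s: 2.65
ee_pos: [0.443, 0.0372, 0.0021]
orientation: [-3.139, -0.001, 1.658]
force: [0.3, 0.1, 0.3]
width: 0.454
grip_force: 0.0
```

Request:
drive_tool --pt "0 0 0 0 0 0 0.1" --pt "0 0 0 0 0 0 1" --pt "0 0 0 0 0 0 1" --pt "0 0 0 0 0 0 1" --pt "0 0 0 0 0 0 1"

```text
time_s: 3.07
ee_pos: [0.4445, 0.0365, 0.0048]
orientation: [3.139, -0.0, 1.656]
force: [-0.3, 0.0, -0.5]
width: 0.208
grip_force: 0.0
```

Request:
drive_tool --pt "0 0 0 0 0 0 1" --pt "0 0 0 0 0 0 1" --pt "0 0 0 0 0 0 1" --pt "0 0 0 0 0 0 1" --pt "0 0 0 0 0 0 1"

```text
time_s: 3.48
ee_pos: [0.4444, 0.0365, 0.0047]
orientation: [3.14, -0.0, 1.656]
force: [-0.6, 0.3, 6.6]
width: 0.167
grip_force: 25.0
```

```bash
python3 - <<'E'
from h import *
s=read_state();print(s['ee_pos'],s['width']*93,s['grip_force'])
# tray placing targets (tray centre + offset along tray long axis; yaw = long axis)
for n,c,yaw in(("yel",(.5876,-.2453),96),("blue",(.5225,-.3937),85.7),("red",(.6285,-.007),84)):
    d=np.array([np.cos(np.radians(yaw)),np.sin(np.radians(yaw))])
    print(n,(c+d*.027).round(4),(c-d*.027).round(4))
E
```

```text
[0.44443511 0.03648237 0.00470596] 15.566694622982023 25.00108927488327
yel [ 0.5848 -0.2184] [ 0.5904 -0.2722]
blue [ 0.5245 -0.3668] [ 0.5205 -0.4206]
red [0.6313 0.0199] [ 0.6257 -0.0339]
```

Request:
drive_tool --pt "0 0 0 0 0 -0.04 1" --pt "0 0 0 0 0 -0.1 1" --pt "0 0 0 0 0 -0.16 1" --pt "0 0 0 -0.04 -0.003 -0.19 1" --pt "0 0 0 -0.1 -0.008 -0.19 1"

```text
time_s: 3.9
ee_pos: [0.4464, -0.0112, 0.1018]
orientation: [3.135, -0.001, 1.663]
force: [0.8, -0.7, -0.5]
width: 0.173
grip_force: 25.0
```

Request:
drive_tool --pt "0 0 0 -0.06 -0.005 0 1" --pt "0 0 0 -0.12 -0.01 0 1" --pt "0 0 0 -0.18 -0.015 0 1" --pt "0 0 0 -0.24 -0.02 0 1" --pt "0 0 0 -0.3 -0.025 0 1"

```text
time_s: 4.32
ee_pos: [0.4438, -0.1658, 0.099]
orientation: [-3.141, -0.0, 1.656]
force: [1.4, -1.0, -0.1]
width: 0.169
grip_force: 25.0
```

Request:
drive_tool --pt "0 0 0 -0.06 0 0 1" --pt "0 0 0 -0.12 0.04 0 1" --pt "0 0 0 -0.17 0.1 0 1" --pt "0 0 0 -0.2 0.16 0 1" --pt "0 0 0 -0.21 0.22 0 1"

```text
time_s: 4.73
ee_pos: [0.5629, -0.2643, 0.0992]
orientation: [-3.141, 0.003, 1.65]
force: [0.9, -0.9, -0.7]
width: 0.169
grip_force: 25.0
```

```bash
python3 - <<'E'
from h import *
s=read_state();print(s['ee_pos'],s['width']*93,s['grip_force'])
go(.5907,-.2751,.05,96);go(.5907,-.2751,.0118,96)
E
```

```text
[ 0.56286728 -0.26431222  0.09918994] 15.737382630681962 24.999108016490936
turn [-0.0001  0.001  -0.0081] shift [-0.0256  0.0538  0.0984] t 4.7
turn [-0.0001  0.001  -0.0081] shift [-0.0254  0.0538  0.1748] t 4.7
```

Request:
drive_tool --pt "0 0 -0.008 -0.024 0.045 0 1" --pt "0 0 -0.008 -0.024 0.045 0.05 1" --pt "0 0 -0.008 -0.024 0.045 0.098 1" --pt "0 0 -0.008 -0.024 0.045 0.098 1" --pt "0 0 -0.008 -0.024 0.045 0.098 1"

```text
time_s: 5.15
ee_pos: [0.5848, -0.269, 0.0486]
orientation: [-3.138, -0.002, 1.681]
force: [-0.1, -0.2, 0.5]
width: 0.171
grip_force: 25.0
```

Request:
drive_tool --pt "0 0 0 0 0 0 1" --pt "0 0 0 0 0 0 1" --pt "0 0 0 0 0 0 1" --pt "0 0 0 0 0 0 1" --pt "0 0 0 0 0 0 1"

```text
time_s: 5.57
ee_pos: [0.5867, -0.2699, 0.0509]
orientation: [3.14, 0.001, 1.681]
force: [0.3, 0.3, -0.6]
width: 0.171
grip_force: 25.0
```

```bash
python3 - <<'E'
from h import *
s=read_state();print(s['ee_pos'],s['width']*93,s['grip_force'])
go(.5907,-.2751,.0118,96)
crop("scene",290,170,490,320,4,"pics/c2.png")
E
```

```text
[ 0.58666963 -0.26987429  0.05087301] 15.857626684140936 25.000006556510925
turn [0.0004 0.0002 0.0018] shift [-0.0112  0.0068  0.0782] t 5.6
```

View pics/c2.png

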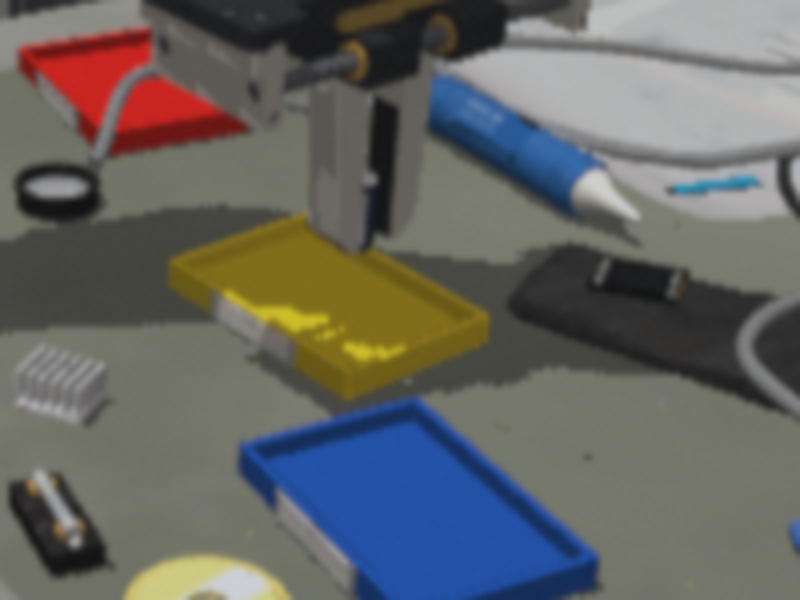

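The capacitor is held upright between the fingers above the yellow tray (crop ~370,215). Lowering and releasing.

Request:
drive_tool --pt "0 0 0.002 -0.0112 0.0068 0.025 1" --pt "0 0 0.002 -0.0112 0.0068 0.05 1" --pt "0 0 0.002 -0.0112 0.0068 0.07 1" --pt "0 0 0.002 -0.0112 0.0068 0.078 1" --pt "0 0 0.002 -0.0112 0.0068 0.078 1"

```text
time_s: 6.03
ee_pos: [0.5894, -0.2747, 0.01]
orientation: [-3.139, -0.002, 1.675]
force: [-1.2, 0.7, 2.9]
width: 0.169
grip_force: 25.0
```

Request:
drive_tool --pt "0 0 0 0 0 0 1" --pt "0 0 0 0 0 0 1" --pt "0 0 0 0 0 0 0.55" --pt "0 0 0 0 0 0 0.45" --pt "0 0 0 0 0 0 0.38"

```text
time_s: 6.45
ee_pos: [0.5903, -0.2748, 0.0105]
orientation: [-3.141, -0.0, 1.675]
force: [0.9, -0.4, 0.0]
width: 0.292
grip_force: 0.0
```

Request:
drive_tool --pt "0 0 0 0 0 0 0.38" --pt "0 0 0 0 0 0 0.38" --pt "0 0 0 0 0 -0.04 0.38" --pt "0 0 0 0 0 -0.12 0.38" --pt "0 0 0 0 0 -0.18 0.3"

```text
time_s: 6.87
ee_pos: [0.5902, -0.275, 0.1021]
orientation: [-3.141, 0.0, 1.675]
force: [0.1, -0.8, 1.5]
width: 0.334
grip_force: 0.0
```

```bash
python3 - <<'E'
from h import *
s=read_state();print(s['ee_pos'],s['width']*93,s['grip_force'])
go(.4059,-.3342,.10,81.7)
E
```

```text
[ 0.5902331  -0.27499817  0.10214771] 31.0629087679241 0.0
turn [-0.0001  0.      0.0791] shift [-0.0796 -0.3789  0.0045] t 6.9
```

Request:
drive_tool --pt "0 0 0.016 -0.016 -0.076 0 -0.03" --pt "0 0 0.032 -0.032 -0.152 0 -0.03" --pt "0 0 0.048 -0.048 -0.228 0 -0.03" --pt "0 0 0.064 -0.064 -0.304 0 -0.03" --pt "0 0 0.079 -0.0796 -0.3789 0 -0.03"

```text
time_s: 7.28
ee_pos: [0.4043, -0.3345, 0.1013]
orientation: [3.141, 0.001, 1.424]
force: [-0.3, -0.5, 0.4]
width: 0.515
grip_force: 0.0
```

Request:
drive_tool --pt "0 0 0 0 0 0.03 -0.03" --pt "0 0 0 0 0 0.08 -0.03" --pt "0 0 0 0 0 0.1 -0.03" --pt "0 0 0 0 0 0.1 -0.03" --pt "0 0 0 0 0 0.1 -0.03"

```text
time_s: 7.7
ee_pos: [0.4063, -0.3339, 0.0507]
orientation: [-3.141, -0.001, 1.427]
force: [0.3, 0.0, -0.3]
width: 0.514
grip_force: 0.0
```

```bash
python3 - <<'E'
from h import *
s=read_state();print(s['ee_pos'],s['width']*93)
go(.4059,-.3342,.0035,81.7)
print(w2px("scene",(.4059,-.3342,0)))
crop("scene",250,200,410,320,5,"pics/c3.png")
E
```

```text
[ 0.40630254 -0.33385062  0.05069551] 47.76828846722246
turn [-0.0002 -0.0002  0.0004] shift [-0.0009 -0.0006  0.0944] t 7.7
(np.float64(303.88513437748986), np.float64(304.4337998028313))
```

View pics/c3.png

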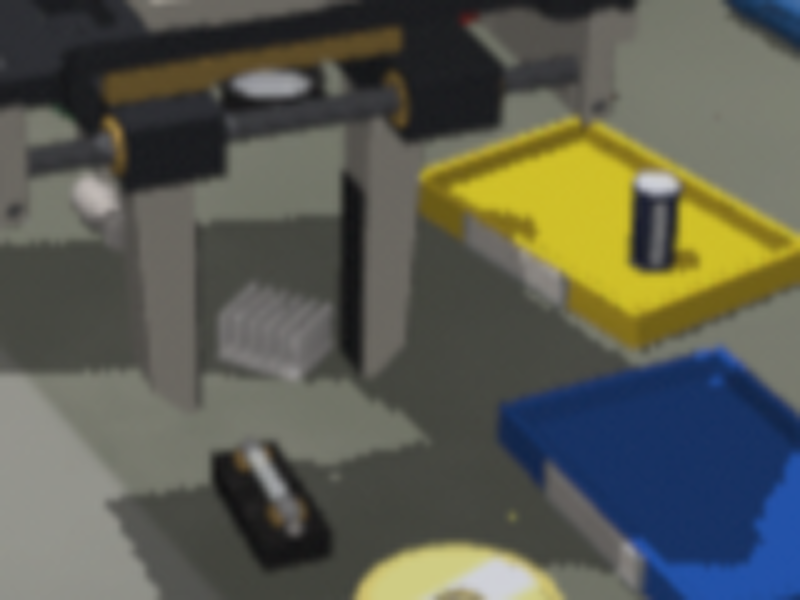

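The capacitor stands in the yellow tray. The fuse holder is at crop (270,515), i.e. scene pixel (304,303), as predicted. Grasping it.

Request:
drive_tool --pt "0 0 0 0 0 0.03 -0.03" --pt "0 0 0 0 0 0.06 -0.03" --pt "0 0 0 0 0 0.085 -0.03" --pt "0 0 0 0 0 0.0945 -0.03" --pt "0 0 0 0 0 0.0945 -0.03"

```text
time_s: 8.17
ee_pos: [0.4063, -0.334, 0.0035]
orientation: [-3.141, -0.0, 1.427]
force: [-0.3, 0.4, 0.4]
width: 0.515
grip_force: 0.0
```

Request:
drive_tool --pt "0 0 0 0 0 0 1" --pt "0 0 0 0 0 0 1" --pt "0 0 0 0 0 0 1" --pt "0 0 0 0 0 0 1" --pt "0 0 0 0 0 0 1"

```text
time_s: 8.58
ee_pos: [0.4063, -0.3344, 0.0043]
orientation: [3.141, 0.001, 1.427]
force: [-0.8, 0.8, 2.2]
width: 0.231
grip_force: 25.0
```

Request:
drive_tool --pt "0 0 0 0 0 0 1" --pt "0 0 0 0 0 0 1" --pt "0 0 0 0 0 0 1" --pt "0 0 0 0 0 0 1" --pt "0 0 0 0 0 0 1"

```text
time_s: 9.0
ee_pos: [0.4063, -0.3344, 0.0042]
orientation: [3.141, 0.0, 1.426]
force: [-0.3, 0.3, 5.6]
width: 0.232
grip_force: 25.0
```

```bash
python3 - <<'E'
from h import *
s=read_state();print(s['ee_pos'],s['width']*93,s['grip_force'],s['force'])
go(.5851,-.2214,.06,96)
E
```

```text
[ 0.4063176  -0.33440349  0.00423405] 21.53339815439975 24.991777539253235 [-0.32834482  0.25940501  5.60079858]
turn [ 0.0003  0.0002 -0.0793] shift [ 0.275   0.3214 -0.1113] t 9.0
```

Request:
drive_tool --pt "0 0 0 0 0 -0.05 1" --pt "0 0 0 0 0 -0.11 1" --pt "0 0 0 0.01 0.01 -0.17 1" --pt "0 0 0 0.04 0.05 -0.19 1" --pt "0 0 0 0.08 0.1 -0.19 1"

```text
time_s: 9.42
ee_pos: [0.4609, -0.3051, 0.102]
orientation: [3.137, 0.004, 1.42]
force: [1.2, -0.0, -0.6]
width: 0.232
grip_force: 25.0
```

Request:
drive_tool --pt "0 0 -0.02 0.045 0.05 0 1" --pt "0 0 -0.04 0.09 0.1 0 1" --pt "0 0 -0.06 0.135 0.15 0 1" --pt "0 0 -0.079 0.175 0.195 0 1" --pt "0 0 -0.079 0.195 0.2214 0 1"

```text
time_s: 9.83
ee_pos: [0.588, -0.2167, 0.0979]
orientation: [3.14, -0.003, 1.682]
force: [0.7, 0.3, 0.9]
width: 0.234
grip_force: 25.0
```

Request:
drive_tool --pt "0 0 0 0 0 0.03 1" --pt "0 0 0 0 0 0.07 1" --pt "0 0 0 0 0 0.1 1" --pt "0 0 0 0 0 0.1 1" --pt "0 0 0 0 0 0.1 1"

```text
time_s: 10.25
ee_pos: [0.5839, -0.2209, 0.0476]
orientation: [-3.139, -0.001, 1.675]
force: [-0.4, 0.4, 0.5]
width: 0.231
grip_force: 25.0
```

```bash
python3 - <<'E'
from h import *
s=read_state();print(s['ee_pos'],s['width']*93,s['grip_force'])
go(.5851,-.2214,.0108,96)
E
```

```text
[ 0.58386062 -0.22089623  0.04762314] 21.466301769000662 24.990971088409424
turn [-0.0008 -0.0003 -0.0003] shift [-0.0013  0.0026  0.0736] t 10.2
```

Request:
drive_tool --pt "0 0 0 -0.0013 0.0026 0.025 1" --pt "0 0 0 -0.0013 0.0026 0.05 1" --pt "0 0 0 -0.0013 0.0026 0.067 1" --pt "0 0 0 -0.0013 0.0026 0.0735 1" --pt "0 0 0 -0.0013 0.0026 0.0735 1"

```text
time_s: 10.67
ee_pos: [0.5855, -0.2215, 0.011]
orientation: [-3.14, -0.001, 1.675]
force: [-0.1, 0.3, -0.1]
width: 0.233
grip_force: 25.0
```

Request:
drive_tool --pt "0 0 0 0 0 0 1" --pt "0 0 0 0 0 0 1" --pt "0 0 0 0 0 0 0.45" --pt "0 0 0 0 0 0 0.36" --pt "0 0 0 0 0 0 0.36"

```text
time_s: 11.08
ee_pos: [0.5863, -0.2217, 0.0122]
orientation: [3.141, 0.0, 1.675]
force: [-0.3, -0.2, 0.3]
width: 0.315
grip_force: 0.0
```

Request:
drive_tool --pt "0 0 0 0 0 0 0.36" --pt "0 0 0 0 0 0 0.36" --pt "0 0 0 0 0 -0.04 0.36" --pt "0 0 0 0 0 -0.12 0.36" --pt "0 0 0 0 0 -0.18 0.36"

```text
time_s: 11.5
ee_pos: [0.586, -0.2218, 0.1032]
orientation: [-3.141, 0.0, 1.675]
force: [0.5, 0.0, -0.3]
width: 0.32
grip_force: 0.0
```

```bash
python3 - <<'E'
from h import *
s=read_state();print(s['ee_pos'],s['width']*93,s['grip_force'])
go(.4518,-.2538,.10,122.8)
E
```

```text
[ 0.58603873 -0.22181156  0.10319986] 29.775113472054024 0.0
turn [-0.0002 -0.     -0.1492] shift [-0.0358 -0.2737  0.0065] t 11.5
```

Request:
drive_tool --pt "0 0 -0.035 -0.008 -0.06 0 -0.08" --pt "0 0 -0.07 -0.016 -0.12 0 -0.08" --pt "0 0 -0.105 -0.024 -0.18 0 -0.08" --pt "0 0 -0.14 -0.032 -0.24 0 -0.08" --pt "0 0 -0.149 -0.0358 -0.2737 0 -0.08"

```text
time_s: 11.92
ee_pos: [0.4478, -0.255, 0.1022]
orientation: [-3.139, -0.001, 2.144]
force: [-0.6, -0.2, 0.4]
width: 0.535
grip_force: 0.0
```

Request:
drive_tool --pt "0 0 0 0 0 0.03 -0.08" --pt "0 0 0 0 0 0.08 -0.08" --pt "0 0 0 0 0 0.12 -0.08" --pt "0 0 0 0 0 0.12 -0.08" --pt "0 0 0 0 0 0.12 -0.08"

```text
time_s: 12.33
ee_pos: [0.4513, -0.2535, 0.0415]
orientation: [-3.141, -0.002, 2.143]
force: [0.3, -0.1, -0.1]
width: 0.538
grip_force: 0.0
```

```bash
python3 - <<'E'
from h import *
s=read_state();print(s['ee_pos'],s['width']*93)
go(.4518,-.2538,.0035,122.8)
print(w2px("scene",(.4518,-.2538,0)))
crop("scene",250,190,410,310,5,"pics/c4.png")
E
```

```text
[ 0.45133259 -0.25350729  0.04150033] 49.988181562426085
turn [-0.0003 -0.0005 -0.0002] shift [-0.0011  0.0006  0.076 ] t 12.3
(np.float64(304.803381187521), np.float64(271.2295052453491))
```

View pics/c4.png

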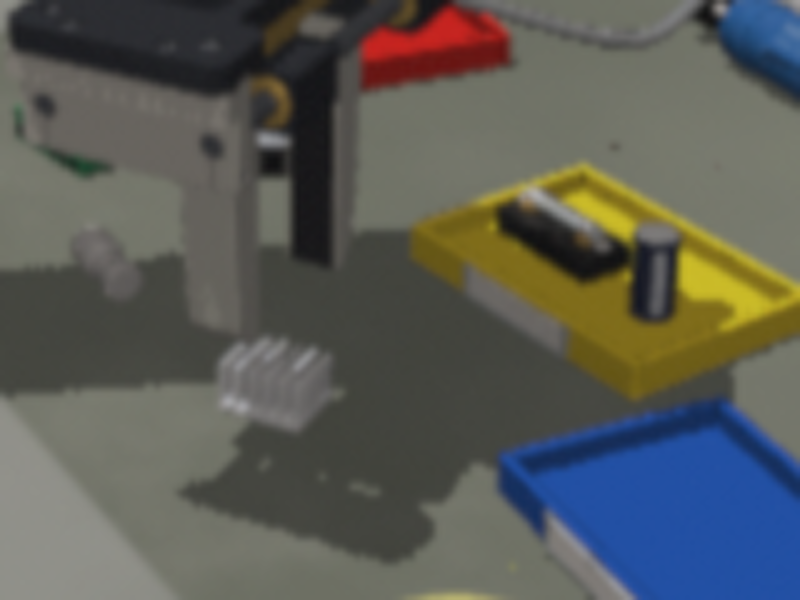

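Fuse holder and capacitor sit well in yellow. The heat sink is at crop (275,400), as predicted.

Request:
drive_tool --pt "0 0 0 0 0 0.03 -0.08" --pt "0 0 0 0 0 0.055 -0.08" --pt "0 0 0 0 0 0.076 -0.08" --pt "0 0 0 0 0 0.076 -0.08" --pt "0 0 0 0 0 0.076 -0.08"

```text
time_s: 12.8
ee_pos: [0.4521, -0.2538, 0.0043]
orientation: [3.142, 0.0, 2.143]
force: [-0.5, 0.2, -0.2]
width: 0.542
grip_force: 0.0
```

Request:
drive_tool --pt "0 0 0 0 0 0 1" --pt "0 0 0 0 0 0 1" --pt "0 0 0 0 0 0 1" --pt "0 0 0 0 0 0 1" --pt "0 0 0 0 0 0 1"

```text
time_s: 13.22
ee_pos: [0.4522, -0.2538, 0.0043]
orientation: [3.141, 0.001, 2.143]
force: [-0.3, 0.1, 2.5]
width: 0.254
grip_force: 25.0
```

Request:
drive_tool --pt "0 0 0 0 0 0 1" --pt "0 0 0 0 0 0 1" --pt "0 0 0 0 0 0 1" --pt "0 0 0 0 0 0 1" --pt "0 0 0 0 0 0 1"

```text
time_s: 13.63
ee_pos: [0.4522, -0.2538, 0.0043]
orientation: [3.141, 0.001, 2.143]
force: [0.5, 0.1, 5.5]
width: 0.256
grip_force: 25.0
```

```bash
python3 - <<'E'
from h import *
s=read_state();print(s['ee_pos'],s['width']*93,s['grip_force'],s['force'])
go(.452,-.02,.10,84)
E
```

```text
[ 0.45218705 -0.2538041   0.00429424] 23.845979887650376 25.001019537448883 [0.46759394 0.0733579  5.45416923]
turn [2.000e-04 1.000e-04 2.154e-01] shift [ 0.3933  0.2529 -0.1916] t 13.6
```

Request:
drive_tool --pt "0 0 0 0 0 -0.05 1" --pt "0 0 0 0 0 -0.11 1" --pt "0 0 0 0.01 0.007 -0.17 1" --pt "0 0 0 0.04 0.026 -0.19 1" --pt "0 0 0 0.09 0.059 -0.19 1"

```text
time_s: 14.05
ee_pos: [0.4538, -0.2039, 0.1016]
orientation: [3.139, 0.008, 2.136]
force: [1.2, -0.0, -0.2]
width: 0.255
grip_force: 25.0
```

Request:
drive_tool --pt "0 0 0.038 0.06 0.038 0 1" --pt "0 0 0.076 0.12 0.076 0 1" --pt "0 0 0.114 0.18 0.115 0 1" --pt "0 0 0.152 0.24 0.154 0 1" --pt "0 0 0.19 0.303 0.194 0 1"

```text
time_s: 14.47
ee_pos: [0.4514, -0.0188, 0.0986]
orientation: [-3.141, 0.0, 1.539]
force: [0.3, 0.7, -0.5]
width: 0.253
grip_force: 25.0
```

```bash
python3 - <<'E'
from h import *
s=read_state();print(s['ee_pos'],s['width']*93,s['grip_force'])
go(.6285,-.007,.1,84)
E
```

```text
[ 0.45141125 -0.01875998  0.09860878] 23.56702128285897 24.992182552814484
turn [-0.0002  0.0001  0.0232] shift [ 0.0348  0.3532 -0.003 ] t 14.5
```

Request:
drive_tool --pt "0 0 0.01 0.007 0.07 0 1" --pt "0 0 0.023 0.014 0.14 0 1" --pt "0 0 0.023 0.021 0.21 0 1" --pt "0 0 0.023 0.028 0.28 0 1" --pt "0 0 0.023 0.03 0.353 0 1"

```text
time_s: 14.88
ee_pos: [0.6294, -0.0079, 0.0981]
orientation: [-3.14, -0.0, 1.475]
force: [0.2, 0.2, -0.2]
width: 0.257
grip_force: 25.0
```

Request:
drive_tool --pt "0 0 0 0 0 0.03 1" --pt "0 0 0 0 0 0.07 1" --pt "0 0 0 0 0 0.1 1" --pt "0 0 0 0 0 0.1 1" --pt "0 0 0 0 0 0.1 1"

```text
time_s: 15.3
ee_pos: [0.6276, -0.0094, 0.0476]
orientation: [-3.138, 0.0, 1.474]
force: [-0.8, -0.2, 0.0]
width: 0.256
grip_force: 25.0
```

```bash
python3 - <<'E'
from h import *
s=read_state();print(s['ee_pos'],s['width']*93,s['grip_force'])
go(.6285,-.007,.0108,84)
E
```

```text
[ 0.62759983 -0.00939532  0.04764176] 23.836846525624853 24.999875128269196
turn [-0.001   0.0002  0.0024] shift [0.005  0.0016 0.0737] t 15.3
```

Request:
drive_tool --pt "0 0 0.0024 0.005 0.0016 0.025 1" --pt "0 0 0.0024 0.005 0.0016 0.05 1" --pt "0 0 0.0024 0.005 0.0016 0.067 1" --pt "0 0 0.0024 0.005 0.0016 0.0735 1" --pt "0 0 0.0024 0.005 0.0016 0.0735 1"

```text
time_s: 15.72
ee_pos: [0.629, -0.0069, 0.0112]
orientation: [-3.14, 0.0, 1.466]
force: [0.2, 0.0, -0.3]
width: 0.253
grip_force: 25.0
```

Request:
drive_tool --pt "0 0 0 0 0 0 1" --pt "0 0 0 0 0 0 1" --pt "0 0 0 0 0 0 0.4" --pt "0 0 0 0 0 0 0.33" --pt "0 0 0 0 0 0 0.33"

```text
time_s: 16.13
ee_pos: [0.63, -0.007, 0.0125]
orientation: [3.141, -0.0, 1.466]
force: [0.2, 0.1, -1.4]
width: 0.331
grip_force: 0.0
```

Request:
drive_tool --pt "0 0 0 0 0 0 0.33" --pt "0 0 0 0 0 0 0.33" --pt "0 0 0 0 0 -0.04 0.33" --pt "0 0 0 0 0 -0.12 0.33" --pt "0 0 0 0 0 -0.18 0.33"

```text
time_s: 16.55
ee_pos: [0.6297, -0.0072, 0.1034]
orientation: [-3.141, 0.0, 1.466]
force: [1.0, -0.0, 0.6]
width: 0.338
grip_force: 0.0
```

```bash
python3 - <<'E'
from h import *
s=read_state();print(s['ee_pos'],s['width']*93,s['grip_force'])
go(.4674,-.055,.10,99)
E
```

```text
[ 0.62970563 -0.00715378  0.10344347] 31.408472590585998 0.0
turn [-0.0001  0.0001 -0.0834] shift [-0.1292 -0.3128  0.0071] t 16.6
```

Request:
drive_tool --pt "0 0 0 -0.01 -0.07 0 0.18" --pt "0 0 -0.02 -0.03 -0.14 0 0.18" --pt "0 0 -0.04 -0.06 -0.21 0 0.18" --pt "0 0 -0.065 -0.095 -0.27 0 0.18" --pt "0 0 -0.0834 -0.1292 -0.3128 0 0.18"

```text
time_s: 16.97
ee_pos: [0.464, -0.0547, 0.1024]
orientation: [-3.14, -0.001, 1.733]
force: [0.0, -0.9, 0.3]
width: 0.41
grip_force: 0.0
```

Request:
drive_tool --pt "0 0 0 0 0 0.03 0.18" --pt "0 0 0 0 0 0.08 0.18" --pt "0 0 0 0 0 0.12 0.18" --pt "0 0 0 0 0 0.12 0.18" --pt "0 0 0 0 0 0.12 0.18"

```text
time_s: 17.38
ee_pos: [0.467, -0.055, 0.0419]
orientation: [-3.14, -0.0, 1.728]
force: [-0.3, 0.3, 1.8]
width: 0.411
grip_force: 0.0
```

```bash
python3 - <<'E'
from h import *
s=read_state();print(s['ee_pos'],s['width']*93)
go(.4674,-.055,.0035,99)
print(w2px("scene",(.4674,-.055,0)))
crop("scene",210,150,370,270,5,"pics/c5.png")
E
```

```text
[ 0.46697017 -0.05503261  0.04185262] 38.18531833834766
turn [-0.0006 -0.0001 -0.0001] shift [-0.0001  0.001   0.0767] t 17.4
(np.float64(262.07230552754663), np.float64(221.09392705493298))
```

View pics/c5.png

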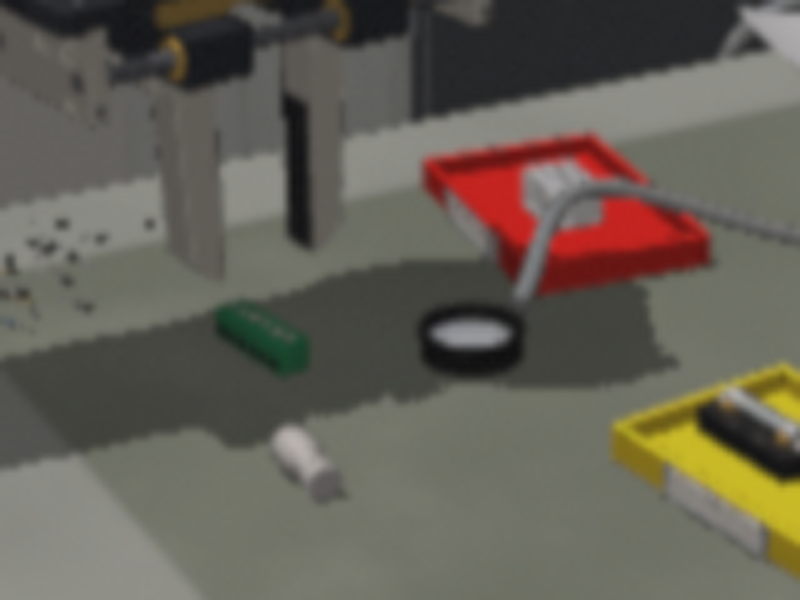

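The heat sink sits in red. The block is at crop (262,350), as predicted, and the loupe is undisturbed.

Request:
drive_tool --pt "0 0 0 0 0 0.03 0.18" --pt "0 0 0 0 0 0.055 0.18" --pt "0 0 0 0 0 0.0765 0.18" --pt "0 0 0 0 0 0.0765 0.18" --pt "0 0 0 0 0 0.0765 0.18"

```text
time_s: 17.85
ee_pos: [0.4681, -0.055, 0.0047]
orientation: [3.14, 0.0, 1.728]
force: [-0.2, 0.4, -0.4]
width: 0.411
grip_force: 0.0
```

Request:
drive_tool --pt "0 0 0 0 0 0 1" --pt "0 0 0 0 0 0 1" --pt "0 0 0 0 0 0 1" --pt "0 0 0 0 0 0 1" --pt "0 0 0 0 0 0 1"

```text
time_s: 18.27
ee_pos: [0.4678, -0.0549, 0.0044]
orientation: [3.141, 0.0, 1.728]
force: [0.3, -0.6, 2.4]
width: 0.148
grip_force: 25.0
```

Request:
drive_tool --pt "0 0 0 0 0 0 1" --pt "0 0 0 0 0 0 1" --pt "0 0 0 0 0 0 1" --pt "0 0 0 0 0 0 1" --pt "0 0 0 0 0 0 1"

```text
time_s: 18.68
ee_pos: [0.4678, -0.0549, 0.0044]
orientation: [3.141, 0.0, 1.728]
force: [0.2, -0.3, 6.0]
width: 0.144
grip_force: 25.0
```

```bash
python3 - <<'E'
from h import *
s=read_state();print(s['ee_pos'],s['width']*93,s['grip_force'],s['force'])
go(.45,-.36,.10,85.7)
d=R.from_euler('z',85.7,degrees=True).apply([1,0,0])[:2]
print(np.array([.5225,-.3937])-d*.026,np.array([.5225,-.3937])+d*.028)
E
```

```text
[ 0.46781634 -0.0548985   0.00437843] 13.35284049637947 25.00155597925186 [ 0.23902258 -0.27896693  5.99978005]
turn [ 0.0003 -0.      0.0739] shift [-0.5971 -0.1306 -0.1913] t 18.7
[ 0.52055055 -0.41962681] [ 0.5245994  -0.36577882]
```

Request:
drive_tool --pt "0 0 0 0 0 -0.05 1" --pt "0 0 0 0 0 -0.11 1" --pt "0 0 0 -0.01 -0.002 -0.17 1" --pt "0 0 0 -0.04 -0.009 -0.19 1" --pt "0 0 0 -0.09 -0.02 -0.19 1"

```text
time_s: 19.1
ee_pos: [0.4667, -0.0988, 0.1013]
orientation: [3.136, -0.0, 1.734]
force: [-0.0, -0.0, -1.0]
width: 0.149
grip_force: 25.0
```

Request:
drive_tool --pt "0 0 0 -0.07 -0.015 0 1" --pt "0 0 0 -0.14 -0.03 0 1" --pt "0 0 0 -0.21 -0.045 0 1" --pt "0 0 0 -0.28 -0.06 0 1" --pt "0 0 0 -0.35 -0.076 0 1"

```text
time_s: 19.52
ee_pos: [0.4539, -0.2811, 0.0986]
orientation: [-3.141, -0.001, 1.728]
force: [-0.3, -0.0, 0.5]
width: 0.143
grip_force: 25.0
```

Request:
drive_tool --pt "0 0 0.02 -0.06 -0.01 0 1" --pt "0 0 0.04 -0.12 0 0 1" --pt "0 0 0.06 -0.157 0.02 0 1" --pt "0 0 0.074 -0.157 0.02 0 1" --pt "0 0 0.074 -0.157 0.02 0 1"

```text
time_s: 19.93
ee_pos: [0.4764, -0.3567, 0.0982]
orientation: [-3.141, 0.0, 1.493]
force: [0.1, 0.6, 0.3]
width: 0.147
grip_force: 25.0
```

```bash
python3 - <<'E'
from h import *
s=read_state();print(s['ee_pos'],s['width']*93,s['grip_force'])
go(.5206,-.4196,.05,85.7)
E
```

```text
[ 0.47641174 -0.35670346  0.09816122] 13.626731019523877 25.000785291194916
turn [-0.0003  0.0001 -0.0007] shift [-0.1186  0.0979  0.0963] t 19.9
```

Request:
drive_tool --pt "0 0 0 -0.05 0.041 0 1" --pt "0 0 0 -0.1 0.082 0.01 1" --pt "0 0 0 -0.1186 0.0979 0.05 1" --pt "0 0 0 -0.1186 0.0979 0.096 1" --pt "0 0 0 -0.1186 0.0979 0.096 1"

```text
time_s: 20.35
ee_pos: [0.5182, -0.4154, 0.0457]
orientation: [-3.133, -0.006, 1.497]
force: [-0.6, 1.2, -1.0]
width: 0.142
grip_force: 25.0
```

Request:
drive_tool --pt "0 0 0 0 0 0 1" --pt "0 0 0 0 0 0 1" --pt "0 0 0 0 0 0 1" --pt "0 0 0 0 0 0 1" --pt "0 0 0 0 0 0 1"

```text
time_s: 20.77
ee_pos: [0.5215, -0.4186, 0.0523]
orientation: [3.14, 0.001, 1.496]
force: [-0.7, 0.8, 0.3]
width: 0.145
grip_force: 25.0
```

```bash
python3 - <<'E'
from h import *
s=read_state();print(s['ee_pos'],s['width']*93,s['grip_force'])
go(.5206,-.4196,.0108,85.7)
E
```

```text
[ 0.52152192 -0.41861358  0.05231577] 13.451994192239638 24.99991625547409
turn [0.0005 0.0003 0.0001] shift [-0.002  -0.0018  0.083 ] t 20.8
```

Request:
drive_tool --pt "0 0 0 -0.002 -0.0018 0.025 1" --pt "0 0 0 -0.002 -0.0018 0.05 1" --pt "0 0 0 -0.002 -0.0018 0.074 1" --pt "0 0 0 -0.002 -0.0018 0.083 1" --pt "0 0 0 -0.002 -0.0018 0.083 1"

```text
time_s: 21.18
ee_pos: [0.5194, -0.4189, 0.0091]
orientation: [-3.14, -0.002, 1.495]
force: [-2.1, 1.4, 6.2]
width: 0.147
grip_force: 25.0
```

Request:
drive_tool --pt "0 0 0 0 0 0 1" --pt "0 0 0 0 0 0 1" --pt "0 0 0 0 0 0 0.6" --pt "0 0 0 0 0 0 0.5" --pt "0 0 0 0 0 0 0.5"

```text
time_s: 21.6
ee_pos: [0.5196, -0.419, 0.0082]
orientation: [-3.14, -0.001, 1.496]
force: [-0.3, -0.3, 0.9]
width: 0.246
grip_force: 0.0
```

Request:
drive_tool --pt "0 0 0 0 0 0 0.5" --pt "0 0 0 0 0 0 0.5" --pt "0 0 0 0 0 -0.04 0.5" --pt "0 0 0 0 0 -0.12 0.5" --pt "0 0 0 0 0 -0.18 0.5"

```text
time_s: 22.02
ee_pos: [0.5199, -0.4194, 0.1004]
orientation: [-3.141, -0.0, 1.496]
force: [1.4, -1.0, 0.4]
width: 0.248
grip_force: 0.0
```

```bash
python3 - <<'E'
from h import *
s=read_state();print(s['ee_pos'],s['width']*93,s['grip_force'])
go(.4383,-.1526,.10,87.3)
E
```

```text
[ 0.51994648 -0.41942196  0.10039345] 23.081361567711994 0.0
turn [-0.0002 -0.     -0.009 ] shift [ 0.5199 -0.203   0.001 ] t 22.0
```

Request:
drive_tool --pt "0 0 0 0.052 -0.02 0 0.18" --pt "0 0 0 0.104 -0.04 0 0.18" --pt "0 0 0 0.156 -0.06 0 0.18" --pt "0 0 0 0.208 -0.08 0 0.18" --pt "0 0 0 0.26 -0.1015 0 0.18"

```text
time_s: 22.43
ee_pos: [0.4789, -0.2847, 0.0995]
orientation: [3.141, 0.0, 1.496]
force: [-0.1, 0.1, 0.3]
width: 0.408
grip_force: 0.0
```

Request:
drive_tool --pt "0 0 -0.009 0.065 -0.025 0 0.18" --pt "0 0 -0.009 0.13 -0.05 0 0.18" --pt "0 0 -0.009 0.195 -0.075 0 0.18" --pt "0 0 -0.009 0.26 -0.1015 0.02 0.18" --pt "0 0 -0.009 0.26 -0.1015 0.07 0.18"

```text
time_s: 22.85
ee_pos: [0.4379, -0.1447, 0.0658]
orientation: [3.141, -0.005, 1.534]
force: [0.2, 0.4, -0.8]
width: 0.412
grip_force: 0.0
```

Request:
drive_tool --pt "0 0 0 0 0 0.04 0.18" --pt "0 0 0 0 0 0.04 0.18" --pt "0 0 0 0 0 0.04 0.18" --pt "0 0 0 0 0 0.04 0.18" --pt "0 0 0 0 0 0.04 0.18"

```text
time_s: 23.27
ee_pos: [0.4392, -0.1534, 0.0454]
orientation: [3.139, 0.001, 1.523]
force: [-0.4, 0.2, 0.3]
width: 0.412
grip_force: 0.0
```

```bash
python3 - <<'E'
from h import *
s=read_state();print(s['ee_pos'],s['width']*93)
go(.4383,-.1526,.0035,87.3)
print(w2px("scene",(.4383,-.1526,0)),w2px("scene",(.4383,-.1366,0)),w2px("scene",(.4383,-.1686,0)))
crop("scene",240,190,440,340,4,"pics/c6.png")
E
```

```text
[ 0.4391895  -0.15344076  0.04539058] 38.28180427550429
turn [ 0.0007  0.0003 -0.0003] shift [ 0.0017 -0.002   0.0838] t 23.3
(np.float64(270.44951549385786), np.float64(246.5364051919798)) (np.float64(266.5621098093583), np.float64(242.6821866772762)) (np.float64(274.43703651387943), np.float64(250.48988434760736))
```

View pics/c6.png

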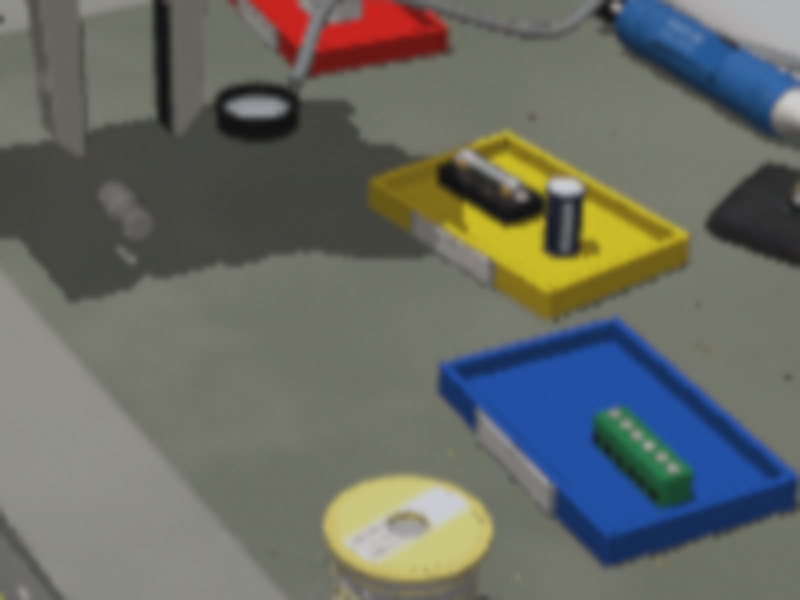

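The block lies flat in blue. The adapter is at crop (125,208), with its centre as predicted.

Request:
drive_tool --pt "0 0 0 0.0017 -0.002 0.03 0.18" --pt "0 0 0 0.0017 -0.002 0.06 0.18" --pt "0 0 0 0.0017 -0.002 0.0835 0.18" --pt "0 0 0 0.0017 -0.002 0.0835 0.18" --pt "0 0 0 0.0017 -0.002 0.0835 0.18"

```text
time_s: 23.73
ee_pos: [0.4375, -0.152, 0.003]
orientation: [3.141, 0.0, 1.523]
force: [-0.7, 1.0, 0.1]
width: 0.41
grip_force: 0.0
```

Request:
drive_tool --pt "0 0 0 0 0 0 1" --pt "0 0 0 0 0 0 1" --pt "0 0 0 0 0 0 1" --pt "0 0 0 0 0 0 1" --pt "0 0 0 0 0 0 1"

```text
time_s: 24.15
ee_pos: [0.4379, -0.1517, 0.0032]
orientation: [3.14, 0.0, 1.524]
force: [-0.1, -0.6, 3.6]
width: 0.156
grip_force: 25.0
```

Request:
drive_tool --pt "0 0 0 0 0 0 1" --pt "0 0 0 0 0 0 1" --pt "0 0 0 0 0 0 1" --pt "0 0 0 0 0 0 1" --pt "0 0 0 0 0 0 1"

```text
time_s: 24.57
ee_pos: [0.4379, -0.1517, 0.0032]
orientation: [3.14, 0.0, 1.524]
force: [0.6, 0.7, 6.1]
width: 0.158
grip_force: 25.0
```

Request:
drive_tool --pt "0 0 0 0 0 -0.02 1" --pt "0 0 0 0 0 -0.04 1" --pt "0 0 0 0 0 -0.07 1" --pt "0 0 0 0 0 -0.09 1" --pt "0 0 0 0 0 -0.09 1"

```text
time_s: 24.98
ee_pos: [0.4382, -0.1519, 0.049]
orientation: [3.139, 0.001, 1.524]
force: [-0.0, -0.1, -1.1]
width: 0.156
grip_force: 25.0
```

```bash
python3 - <<'E'
from h import *
s=read_state();print(s['ee_pos'],s['width']*93,s['grip_force'],s['force'])
go(.5246,-.3658,.08,85.7)
crop("scene",220,150,380,270,5,"pics/c7.png")
E
```

```text
[ 0.43822605 -0.15191186  0.04896308] 14.522346157811647 24.99989479780197 [-0.03526861 -0.12038798 -1.13901523]
turn [0.0008 0.0003 0.009 ] shift [-0.4193  0.1927 -0.0612] t 25.0
```

View pics/c7.png

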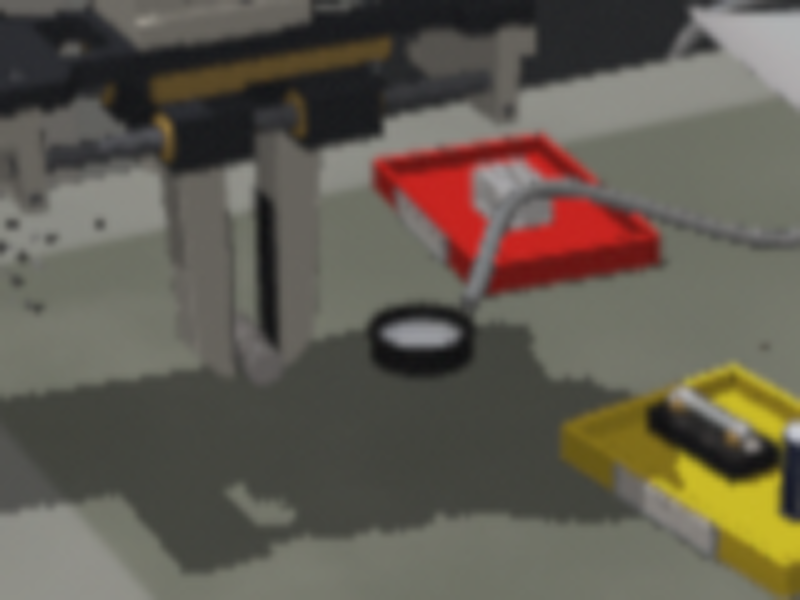

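The adapter is held level between the fingers. Carrying it to blue.

Request:
drive_tool --pt "0 0 0 -0.03 0.01 -0.03 1" --pt "0 0 0 -0.08 0.03 -0.06 1" --pt "0 0 0 -0.13 0.05 -0.065 1" --pt "0 0 0 -0.18 0.07 -0.065 1" --pt "0 0 0 -0.23 0.1 -0.065 1"

```text
time_s: 25.45
ee_pos: [0.4809, -0.2697, 0.0795]
orientation: [-3.139, -0.001, 1.523]
force: [0.6, -0.0, -0.9]
width: 0.156
grip_force: 25.0
```

Request:
drive_tool --pt "0 0 0.009 -0.05 0.025 0 1" --pt "0 0 0.009 -0.1 0.05 0 1" --pt "0 0 0.009 -0.15 0.075 0 1" --pt "0 0 0.009 -0.1893 0.0927 0.03 1" --pt "0 0 0.009 -0.1893 0.0927 0.06 1"

```text
time_s: 25.87
ee_pos: [0.5244, -0.3719, 0.0494]
orientation: [3.139, 0.006, 1.491]
force: [-0.6, 0.1, -0.9]
width: 0.158
grip_force: 25.0
```

Request:
drive_tool --pt "0 0 0 0 0 0 1" --pt "0 0 0 0 0 0 1" --pt "0 0 0 0 0 0 1" --pt "0 0 0 0 0 0 1" --pt "0 0 0 0 0 0 1"

```text
time_s: 26.28
ee_pos: [0.5244, -0.365, 0.0511]
orientation: [3.14, 0.0, 1.497]
force: [0.4, 0.7, -0.5]
width: 0.156
grip_force: 25.0
```

```bash
python3 - <<'E'
from h import *
s=read_state();print(s['ee_pos'],s['width']*93,s['grip_force'])
go(.5246,-.3658,.0098,85.7)
E
```

```text
[ 0.52438958 -0.3650479   0.05105794] 14.533960549738474 24.999829530715942
turn [0.0004 0.0001 0.0003] shift [-0.0014  0.0004  0.0825] t 26.3
```

Request:
drive_tool --pt "0 0 0 -0.001 0 0.025 1" --pt "0 0 0 -0.001 0 0.05 1" --pt "0 0 0 -0.001 0 0.072 1" --pt "0 0 0 -0.001 0 0.0815 1" --pt "0 0 0 -0.001 0 0.0815 1"

```text
time_s: 26.7
ee_pos: [0.523, -0.3652, 0.0089]
orientation: [-3.139, -0.002, 1.496]
force: [-2.0, 1.5, 5.8]
width: 0.164
grip_force: 25.0
```

Request:
drive_tool --pt "0 0 0 0 0 0 1" --pt "0 0 0 0 0 0 1" --pt "0 0 0 0 0 0 0.6" --pt "0 0 0 0 0 0 0.5" --pt "0 0 0 0 0 0 0.5"

```text
time_s: 27.12
ee_pos: [0.5238, -0.3662, 0.0089]
orientation: [-3.142, 0.0, 1.496]
force: [0.4, -0.2, 0.6]
width: 0.245
grip_force: 0.0
```

Request:
drive_tool --pt "0 0 0 0 0 0 0.5" --pt "0 0 0 0 0 0 0.5" --pt "0 0 0 0 0 -0.04 0.5" --pt "0 0 0 0 0 -0.12 0.5" --pt "0 0 0 0 0 -0.2 0.5"

```text
time_s: 27.53
ee_pos: [0.5227, -0.3653, 0.1088]
orientation: [-3.138, -0.002, 1.495]
force: [0.5, -0.5, -0.8]
width: 0.252
grip_force: 0.0
```

Request:
drive_tool --pt "0 0 0 0 0 -0.06 0.5" --pt "0 0 0 0.03 -0.05 -0.1 0.5" --pt "0 0 0 0.06 -0.1 -0.14 0.5" --pt "0 0 0 0.1 -0.14 -0.16 0.5" --pt "0 0 0 0.15 -0.16 -0.16 0.5"

```text
time_s: 27.95
ee_pos: [0.4476, -0.2875, 0.1923]
orientation: [3.138, 0.004, 1.49]
force: [0.4, 0.3, -0.1]
width: 0.249
grip_force: 0.0
```

```bash
python3 - <<'E'
from h import *
s=read_state();print(s['ee_pos'],s['width']*93,s['grip_force'])
crop("scene",280,170,450,340,3.5,"pics/c8.png")
E
```

```text
[ 0.44761685 -0.28753656  0.19225985] 23.169984305166377 0.0
```

View pics/c8.png

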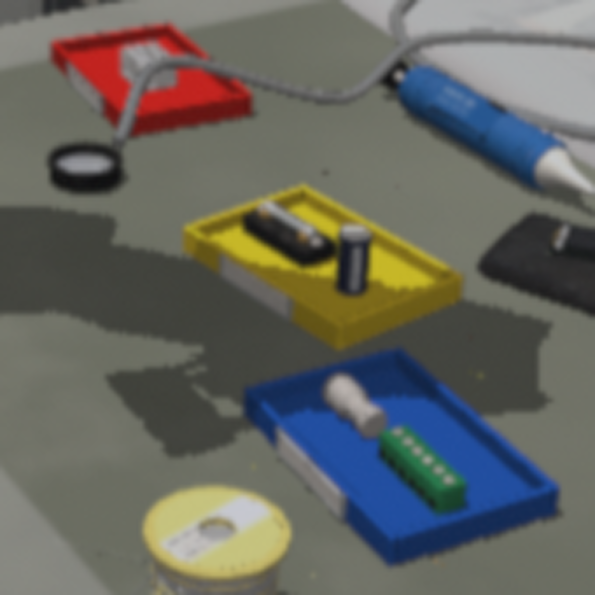

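All five parts rest in their trays, flat or standing (adapter at crop 355,405, block 420,465). Loupe and spool are undisturbed. Handing in after a short settle.

Request:
drive_tool --pt "0 0 0 0 0 0 0.5" --pt "0 0 0 0 0 0 0.5" --pt "0 0 0 0 0 0 0.5" --pt "0 0 0 0 0 0 0.5" --pt "0 0 0 0 0 0 0.5"

```text
time_s: 28.42
ee_pos: [0.4498, -0.2862, 0.189]
orientation: [-3.141, 0.001, 1.495]
force: [0.0, -0.0, 0.6]
width: 0.249
grip_force: 0.0
```

```bash
python3 -c "from plant import *; print(job_done())"
```

```text
the job is handed in; nothing more can be done
None
```

I placed all five parts in their trays, with the loupe and spool undisturbed in the last picture, and handed the job in at about 28 s; no verdict came back.

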